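# Release the catch and let the bowl lift down by its valve

## Task

Bring the raised stack of bowls down on its little lift: pick up the wooden-handled bar, use it (not your fingers) to flick the catch's tail up until the catch is well clear of the rack, then push the release valve lever open just a fraction of a turn so that the platform sinks slowly, never faster than about 5 cm a second, all the way to the bottom. Push the lever fully closed again and leave the bar lying flat on the marble ledge, off the lift; do not push on the platform or the bowls, keep the bowls standing on the platform, and leave the jar, mortar and shakers where they are.

Things in the scene. Friction and masses are not known exactly. Their poses are not given: they have to be found in the camera images.
- stand: The lift, fixed: dark base plate 14 mm thick (x -90 to 70, y -65 to 225 mm) with an aluminium mast (50 x 36 mm, 240 mm high) holding a toothed rack. Origin under the mast's axis on the ledge, z up. The round platform lies to +y, the catch's tail sticks out to -y, the valve lever points to -x (about towards the robot). Valve block: x -83 to -27, y +-25 mm, 56 mm high.
- platform_drop (a joint): How far the platform has sunk from its raised start, in m: 0 raised, 0.08 at the bottom stop. It carries the rack and the bowls and sinks under their weight (which varies) only when the catch is clear and the valve is open. Lowered 80 mm, its disc's top lies 45 mm above the ledge.
- platform_top (a point): Centre of the top of the round wooden platform (170 mm diameter, 14 mm thick), 125 mm from the mast axis along the stand's +y; 125 mm above the ledge when raised.
- pawl_lift (a joint): Angle of the ratchet catch (pawl), rad: about 0 engaged under a rack tooth, tail about level; grows as the tail is lifted, stop at 0.9. Its pin leaves the tooth at about 0.25; beyond 0.4 is well clear. The pivot is stiff, so the catch stays where it is left; 1 to 2 N under the tail's end lifts it.
- pawl_tail (a point): Centre of the end of the catch's tail, a steel bar 14 mm wide, 10 mm thick, ending in a 20 mm diameter roll (14 mm long, axis along the stand's x). 95 mm from the pivot; engaged, it is 105 mm from the mast axis along the stand's -y, 200 mm above the ledge. Free space below it and on both its sides along the stand's x.
- valve_turn (a joint): Angle of the release valve, rad: 0 closed (stop), growing as the lever turns anticlockwise from above (tip going from the stand's -x towards its -y), stop at 1.4. Sinking starts between 0.1 and 0.6 (heavier: earlier), soon at 10 to 20 mm/s; each further 0.1 rad adds 5 to 12 mm/s; wide open is too fast. It stays where left; 2 to 4 N at the lever's end turn it. Closing stops the platform.
- valve_axis (a point): Point on the valve's vertical axis, 55 mm from the mast axis towards the stand's -x, 81 mm above the ledge.
- valve_tip (a point): Centre of the black upright knob (20 mm diameter, 30 mm tall, spanning 66 to 96 mm above the ledge) at the end of the valve lever, 95 mm from the valve's axis. The lever is a steel bar 12 mm wide, from 70 to 82 mm above the ledge, with free space beneath outside the base plate.
- bowls: Three blue-glazed bowls stacked as one piece on the platform, 122 mm diameter, 120 mm tall, 0.55 to 0.95 kg; origin at the centre of the underside, z up.
- bar: Loose bar lying flat, 190 mm long, 0.14 kg. Origin on its underside, z up. Along its x: wooden handle from -95 to -10 mm (22 mm wide, 18 mm tall) and steel blade from -10 to 95 mm (12 mm wide, 10 mm tall); undersides flush.
- jar: Bystander: closed cobalt glass jar, 80 mm diameter, 122 mm tall; origin under its centre.
- mortar: Bystander: dark wooden mortar, 116 mm diameter, 85 mm tall, pestle leaning in it up to 135 mm; origin under its centre.
- shaker_a: Bystander: clear acrylic shaker with white flip-top lid, 60 mm diameter, 99 mm tall; origin under its centre.
- shaker_b: Bystander: a second shaker like shaker_a; origin under its centre.
- pawl: The ratchet catch, a forked steel bell crank; origin on its pivot, 10 mm from the mast axis to the stand's -y, 200 mm above the ledge; it turns about the stand's x.
- platform: The platform with its bracket and rack; origin on the mast axis at the rack's foot, 100 mm above the ledge when raised. z up.
Things that resemble listed ones, but are neither listed nor needed, are in the scene too. Of the things like the bowls, leave any that is red; of the rest the smaller one is meant. Of the things like the bar, leave any that is purple; of the rest the smaller one is meant.

How it is judged:
By the outcome, as a careful person would: the job done as asked, in the order asked, and still so for the second after the job is handed in, with the robot touching nothing.
It also fails if it takes over 72 s, if anything falls off the work surface, if the arm or the gripper's body presses on something with over 40 N, if the wrist force passes 120 N, or if a joint passes its speed limit or range.

## Robot

A 7-joint arm with a two-finger parallel gripper is mounted at the origin on the work surface. World frame = base frame: x ahead of the robot, y to its left, z up, the work surface at z = 0. Lengths are in m, angles in rad, forces in N, time in s.
With the tool pointing down it reaches from about 0.4 to 0.925 m from the base axis. Payload 5.6 kg.
Tool frame: the origin (TCP) lies midway between the tips of the shut fingers; the grasp point (between the pads) lies robot.hold_point_z behind it (robot.hold_point_z is the distance from the TCP to the grasp point, in m); z points along the fingers, y is the direction in which the jaws open and shut (so a half turn about z gives the same grasp; the last joint's range is limited). The gripper opens to 85 mm and grips with 20 to 120 N. Pads are 22 mm wide; open, the fingers measure 114 mm over their backs; the gripper's body (76 mm by 85 mm) begins 54 mm behind the grasp point. The pads swing forward as they close: fully open they stand 13 mm farther back than shut.
Start: joints at [-1.352, 0.468, -0.012, 1.603, 0.006, 1.071, -0.056], TCP at [0.168, 0.628, 0.231] pointing down, gripper open.
Joint ranges: [-2.53, 2.53], [-0.31, 2.02], [-1.57, 1.55], [0.28, 2.44], [-1.29, 4.43], [0.15, 1.84], [-2.92, 2.92]. Speed limits (rad/s): [2.57, 2.57, 3.14, 3.14, 3.14, 3.14, 3.14].

## Interface

Orientations are given as a unit quaternion [x, y, z, w].
In Python, from workcell import robot gives the robot as it stands. The module is installed in compiled form; this text tells all that it offers.
- The arm moves only by the tool servo_tool, never from a script. Its argument "moves" is a list of rows, each an object with "offset": the shift along the tool's x, y, z in cm, a list of three; "rot": the turn, a rotation vector about the tool's x, y, z in rad, a list of three; "claw": the gripper command: -1 is fully open, 1 is shut, values between are in proportion. A call has 1 to 12 rows; each row shifts and turns the commanded pose from where the row before left it, along the tool's axes as they then stand; what a row does not reach is not made up. A row lasts 1/12 s, in which the tool goes at most 41.7 mm and 7.16 degrees, less where a joint would pass 70% of its speed; a pose out of reach is approached as far as the arm can. A call is refused whole if a number of a shift passes 4.17 or a number of a turn 0.125, either way. A call with a gripper value outside its range is refused whole. The fingers move at their own pace and stop on an object; "newtons" is the grip in N (left out, the last holds). Time passes only in rows, so rows that do not move let the fingers close. It gives the time, the measured TCP pose, the force and the opening at its end, in the units of the state.
- robot.get_obs(): the state, without advancing time (a new reading comes with each control period).
- robot.read_camera(name): name is "scene" or "top" or "wrist"; returns a dict with "image" (420x560x3 uint8, red, green, blue), "depth" (420x560 float32, m along the optical axis (not along the pixel's ray), 0 where there is no reading), "fx", "fy", "cx", "cy" (pixels), "world_from_camera" (4x4, takes a point from camera to world coordinates). Camera axes: x right, y down, z forward; pixel columns grow to the right and rows downward; lengths in m; the calibration is good to about 2 mm. A picture is of the moment at which its call begins.
- robot.job_done(): hands the job in, once; it reports no verdict.
The state is a dict: "time": time; "qpos": joint angles; "joint_vel": joint speeds; "tau": joint torques, N m; "tool_pos": TCP position; "orientation": TCP orientation; "ft_force": force on the tool from outside, world axes, zero at the start; "moment": the same for the moment, N m; "opening": opening from 0.0 (shut) to 1.0 (fully open).
Only numpy, scipy, OpenCV 4.12 (cv2) and the standard library are available. Lean on these libraries where they do the work, as an engineer would, in place of code of your own. Each camera call takes 0.05 s, during which the arm holds its last target. There are 200 camera calls.

## Working session

There is one attempt and no reset: what is moved stays moved. The work goes in short steps, Python scripts to look and compute and a tool call to move; the robot and the scene stay as the last step left them, time stands still between calls to the robot, and variables do not carry over. Pictures are saved under pics/ and viewed, about 8 in all and at most 12, crops included, and the job is handed in when it is done.

Besides the shell and the picture viewer there is one more tool, called after "Call:" by a JSON object that holds its "method" and its "body", one argument or row to a line. servo_tool: Moves the arm, as the interface text tells. Its arguments: {"type":"object","properties":{"moves":{"type":"array","items":{"type":"object","properties":{"offset":{"type":"array","items":{"type":"number"}},"rot":{"type":"array","items":{"type":"number"}},"claw":{"type":"number"}}}},"newtons":{"type":"number"}},"required":["moves"]}

```bash
mkdir -p pics
cat > h.py <<'E'
import numpy as np, cv2
from workcell import robot
def cam(n,save=None):
    c=robot.read_camera(n)
    if save: cv2.imwrite('pics/'+save,cv2.cvtColor(c['image'],cv2.COLOR_RGB2BGR))
    np.savez('last_'+n,**c); return c
def load(n): return dict(np.load('last_'+n+'.npz'))
def ray(c,u,v):
    T=c['world_from_camera']; d=T[:3,:3]@np.array([(u-c['cx'])/c['fx'],(v-c['cy'])/c['fy'],1]); return T[:3,3],d
def onz(c,u,v,z):
    o,d=ray(c,u,v); return o+d*(z-o[2])/d[2]
def pts(c):
    h,w=c['depth'].shape; v,u=np.mgrid[:h,:w]; z=c['depth']
    p=np.stack([(u-c['cx'])/c['fx']*z,(v-c['cy'])/c['fy']*z,z],-1)
    return p@c['world_from_camera'][:3,:3].T+c['world_from_camera'][:3,3]
E
python3 - <<'E'
from h import *
a=cam('scene');b=cam('top')
im=np.hstack([a['image'],b['image']])
cv2.imwrite('pics/s1.png',cv2.cvtColor(a['image'],cv2.COLOR_RGB2BGR));cv2.imwrite('pics/t1.png',cv2.cvtColor(b['image'],cv2.COLOR_RGB2BGR))
for c in(a,b): print(c['world_from_camera'].round(3),c['fx'])
print(robot.get_obs(),robot.hold_point_z)
E
```

```text
[[ 0.765  0.54  -0.351  1.057]
 [ 0.644 -0.643  0.415 -0.625]
 [-0.002 -0.544 -0.839  1.355]
 [ 0.     0.     0.     1.   ]] 456.9164866208765
[[ 0.015 -0.983  0.181  0.337]
 [-1.    -0.01   0.027 -0.062]
 [-0.025 -0.181 -0.983  1.322]
 [ 0.     0.     0.     1.   ]] 411.4973148361103
{'time': 0.1, 'qpos': array([-1.3520129 ,  0.46832387, -0.01157516,  1.60351395,  0.00601412,
        1.07138315, -0.05634218]), 'joint_vel': array([ 1.92456628e-04, -2.64514466e-03,  5.64597027e-04, -1.21778876e-03,
       -4.57075396e-04,  2.84009276e-05, -2.04259149e-05]), 'tau': array([ 8.00972484e-04, -5.33522344e+01,  2.14246439e-02, -2.51970577e+01,
        1.14803025e-02,  4.26126353e-03,  4.11755877e-05]), 'tool_pos': array([0.16817912, 0.62736076, 0.23041829]), 'orientation': array([ 1.30580028e-01,  9.91437452e-01, -7.96579765e-04, -3.44039093e-05]), 'ft_force': array([ 0.2808249 , -0.29402809, -0.24256008]), 'moment': array([-0.00361617, -0.02111402, -0.04745434]), 'opening': 1.002838215163612} 0.0187
```

View pics/s1.png

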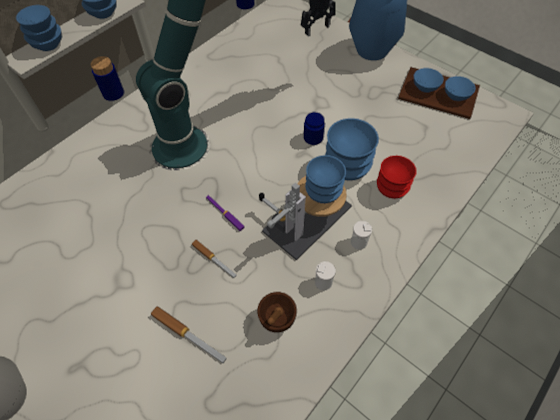

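View pics/t1.png

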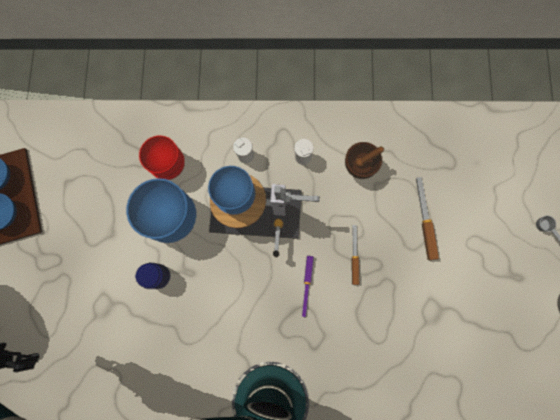

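The scene view shows the lift at about (300,210) and the small wooden-handled bar at (212,258). In the top view the bar runs from handle (356,270) to blade tip (354,228), the catch's tail roll is near (317,199), and the valve knob is at (276,253). The large bar and the purple one are decoys.

Run:
```python
from h import *
for n,box in(('top',(335,215,375,295)),('scene',(185,235,245,285))):
    c=load(n);P=pts(c);im=c['image'];hsv=cv2.cvtColor(im,cv2.COLOR_RGB2HSV)
    x0,y0,x1,y1=box
    m=np.zeros(im.shape[:2],bool);m[y0:y1,x0:x1]=True
    hd=m&(hsv[...,1]>120)&(hsv[...,0]<25)
    hi=m&(P[...,2]>0.006)&(P[...,2]<.05)
    for nm,k in(('handle',hd),('all',hi)):
        v,u=np.nonzero(k)
        if len(u)<5: print(n,nm,len(u));continue
        r=cv2.minAreaRect(np.c_[u,v].astype(np.float32)); 
        q=np.array([onz(c,a,b,.014) for a,b in cv2.boxPoints(r)])
        print(n,nm,len(u),r,'\n',q.round(4),q.mean(0).round(4),'depth z',np.percentile(P[k][:,2],[10,50,90]).round(4),P[k].mean(0).round(4))
    # knob, tail, mast, base
c=load('top');P=pts(c);im=c['image']
print('rolldepth');
for (u,v) in((316,199),(310,198),(276,253),(277,240),(278,224),(276,197)): print(u,v,P[v,u].round(3),im[v,u])
g=cv2.cvtColor(im,cv2.COLOR_RGB2GRAY)
z=P[...,2]
for lo,hi,nm,b in((.185,.215,'tail',(285,185,330,215)),(.06,.1,'lever',(260,225,290,262)),(.23,.26,'mast',(260,180,300,220)),(.008,.02,'base',(195,170,310,250))):
    k=np.zeros_like(z,bool);k[b[1]:b[3],b[0]:b[2]]=1;k&=(z>lo)&(z<hi)
    v,u=np.nonzero(k)
    if len(u)<3: print(nm,len(u));continue
    r=cv2.minAreaRect(P[k][:,:2].astype(np.float32)*1000); print(nm,len(u),r,cv2.boxPoints(r).round(0).tolist(),P[k].mean(0).round(4))
big=cv2.resize(im[170:300,190:380],None,fx=4,fy=4,interpolation=cv2.INTER_CUBIC)
s=load('scene')['image'];b2=cv2.resize(s[150:290,180:380],None,fx=4,fy=4,interpolation=cv2.INTER_CUBIC)
cv2.imwrite('pics/t2.png',big[...,::-1]);cv2.imwrite('pics/s2.png',b2[...,::-1])
```

```text
top handle 180 ((355.0, 270.0), (28.0, 6.0), 90.0) 
 [[ 0.4392 -0.2516  0.014 ]
 [ 0.4394 -0.2705  0.014 ]
 [ 0.3523 -0.2689  0.014 ]
 [ 0.352  -0.2502  0.014 ]] [ 0.3957 -0.2603  0.014 ] depth z [0.0153 0.0186 0.0217] [ 0.3977 -0.2604  0.0185]
top all 384 ((354.4999694824219, 254.5), (78.99998474121094, 38.99999237060547), 90.0) 
 [[ 0.5702 -0.1993  0.014 ]
 [ 0.5715 -0.3241  0.014 ]
 [ 0.3225 -0.3177  0.014 ]
 [ 0.3206 -0.1971  0.014 ]] [ 0.4462 -0.2596  0.014 ] depth z [0.0072 0.0152 0.0206] [ 0.4297 -0.2594  0.0144]
scene handle 157 ((202.47537231445312, 249.2294921875), (24.070934295654297, 6.401844024658203), 39.80556869506836) 
 [[ 0.3535 -0.2729  0.014 ]
 [ 0.3504 -0.2511  0.014 ]
 [ 0.4385 -0.2522  0.014 ]
 [ 0.441  -0.2735  0.014 ]] [ 0.3958 -0.2625  0.014 ] depth z [0.0108 0.0185 0.0224] [ 0.3979 -0.2635  0.0173]
scene all 457 ((214.0, 259.5), (49.0, 58.0), 90.0) 
 [[ 0.3126 -0.2625  0.014 ]
 [ 0.462  -0.137   0.014 ]
 [ 0.5827 -0.2668  0.014 ]
 [ 0.4426 -0.3845  0.014 ]] [ 0.45   -0.2627  0.014 ] depth z [0.0064 0.0114 0.0208] [ 0.4387 -0.2629  0.0127]
rolldepth
316 199 [
[... 350 characters left out ...]
7080788612366) [[572.0, -41.0], [573.0, -135.0], [607.0, -135.0], [606.0, -41.0]] [ 0.5839 -0.0819  0.2069]
lever 151 ((478.69854736328125, -14.6927490234375), (23.734621047973633, 100.31733703613281), 85.13467407226562) [[428.0, -22.0], [528.0, -31.0], [530.0, -7.0], [430.0, 1.0]] [ 0.4786 -0.0165  0.0836]
mast 144 ((587.7311401367188, -22.20015525817871), (35.94438934326172, 50.970394134521484), 86.58246612548828) [[561.0, -39.0], [612.0, -42.0], [614.0, -6.0], [563.0, -3.0]] [ 0.5837 -0.0189  0.241 ]
base 1487 ((586.2608642578125, 68.10316467285156), (337.1015930175781, 250.03125), 89.82649993896484) [[461.0, -100.0], [711.0, -101.0], [712.0, 236.0], [462.0, 237.0]] [0.5517 0.0249 0.0141]
```

View pics/t2.png

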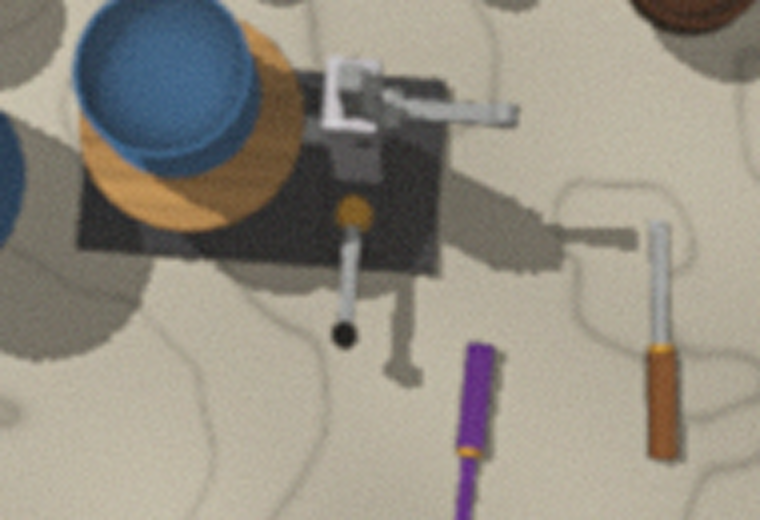

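The top crop confirms the stand is yawed about -0.06 rad, with the mast at (0.587,-0.022), knob at (0.437,-0.014) and tail end at about (0.581,-0.127). The bar points along +x, with its handle centred at (0.396,-0.261). I'm moving now, going the safe way round and high.

Call:
{"method": "servo_tool", "body": {
  "moves": [
    {"offset": [0,0,-3.5],"rot": [0,0,-0.0957],"claw": -1},
    {"offset": [0,0,-3.5],"rot": [0,0,-0.0957],"claw": -1},
    {"offset": [0,0,-3.5],"rot": [0,0,-0.0957],"claw": -1},
    {"offset": [-2.86,-2.45,0],"claw": -1},
    {"offset": [-2.86,-2.45,0],"claw": -1},
    {"offset": [-2.86,-2.45,0],"claw": -1},
    {"offset": [-2.86,-2.45,0],"claw": -1},
    {"offset": [-2.86,-2.45,0],"claw": -1},
    {"offset": [-2.86,-2.45,0],"claw": -1},
    {"offset": [-2.86,-2.45,0],"claw": -1},
    {"offset": [-2.86,-2.45,0],"claw": -1},
    {"offset": [-2.86,-2.45,0],"claw": -1}
  ]
}}

```text
$.moves[3]: bad value
```

Call:
{"method": "servo_tool", "body": {
  "moves": [
    {"offset": [0,0,-3.5],"rot": [0,0,-0.0957],"claw": -1},
    {"offset": [0,0,-3.5],"rot": [0,0,-0.0957],"claw": -1},
    {"offset": [0,0,-3.5],"rot": [0,0,-0.0957],"claw": -1},
    {"offset": [-2.86,-2.45,0],"rot": [0,0,0],"claw": -1},
    {"offset": [-2.86,-2.45,0],"rot": [0,0,0],"claw": -1},
    {"offset": [-2.86,-2.45,0],"rot": [0,0,0],"claw": -1},
    {"offset": [-2.86,-2.45,0],"rot": [0,0,0],"claw": -1},
    {"offset": [-2.86,-2.45,0],"rot": [0,0,0],"claw": -1},
    {"offset": [-2.86,-2.45,0],"rot": [0,0,0],"claw": -1},
    {"offset": [-2.86,-2.45,0],"rot": [0,0,0],"claw": -1},
    {"offset": [-2.86,-2.45,0],"rot": [0,0,0],"claw": -1},
    {"offset": [-2.86,-2.45,0],"rot": [0,0,0],"claw": -1}
  ]
}}

```text
time: 1.1
tool_pos: [0.4322, 0.4123, 0.336]
orientation: [-0.013, 1.0, -0.0, -0.0]
ft_force: [0.1, 0.8, -0.5]
opening: 1.0
```

Call:
{"method": "servo_tool", "body": {
  "moves": [
    {"offset": [0.2,-4.1,0],"rot": [0,0,0],"claw": -1},
    {"offset": [0.2,-4.1,0],"rot": [0,0,0],"claw": -1},
    {"offset": [0.2,-4.1,0],"rot": [0,0,0],"claw": -1},
    {"offset": [0.2,-4.1,0],"rot": [0,0,0],"claw": -1},
    {"offset": [0.2,-4.1,0],"rot": [0,0,0],"claw": -1},
    {"offset": [0.2,-4.1,0],"rot": [0,0,0],"claw": -1},
    {"offset": [0.2,-4.1,0],"rot": [0,0,0],"claw": -1},
    {"offset": [0.2,-4.1,0],"rot": [0,0,0],"claw": -1},
    {"offset": [0.2,-4.1,0],"rot": [0,0,0],"claw": -1},
    {"offset": [0.2,-4.1,0],"rot": [0,0,0],"claw": -1},
    {"offset": [0.2,-4.1,0],"rot": [0,0,0],"claw": -1},
    {"offset": [0.2,-4.1,0],"rot": [0,0,0],"claw": -1}
  ]
}}

```text
time: 2.1
tool_pos: [0.4188, -0.0805, 0.3363]
orientation: [-0.013, 1.0, 0.0, 0.0]
ft_force: [0.7, 0.2, -0.3]
opening: 1.003
```

Call:
{"method": "servo_tool", "body": {
  "moves": [
    {"offset": [0.1,-3.5,2],"rot": [0,0,0],"claw": -1},
    {"offset": [0.1,-3.5,3],"rot": [0,0,0],"claw": -1},
    {"offset": [0.1,-3.5,3],"rot": [0,0,0],"claw": -1},
    {"offset": [0.1,-3.5,3],"rot": [0,0,0],"claw": -1},
    {"offset": [0,-2.4,3],"rot": [0,0,0],"claw": -1},
    {"offset": [0,0,0],"rot": [0,0,0],"claw": -1},
    {"offset": [0,0,0],"rot": [0,0,0],"claw": -1}
  ]
}}

```text
time: 2.68
tool_pos: [0.4181, -0.2332, 0.2031]
orientation: [-0.011, 1.0, 0.0, -0.003]
ft_force: [-0.5, 0.6, 0.6]
opening: 1.003
```

Run:
```python
from h import *
c=cam('wrist','w1.png');o=robot.get_obs();print(o['tool_pos'],o['orientation'],o['qpos'].round(2))
P=pts(c);im=c['image'];hsv=cv2.cvtColor(im,cv2.COLOR_RGB2HSV)
near=(np.abs(P[...,0]-.43)<.15)&(np.abs(P[...,1]+.26)<.05)&(P[...,2]<.035)&(P[...,2]>-.02)&(c['depth']>0)
h=near&(hsv[...,1]>120)&(hsv[...,0]<25)
a=near&(P[...,2]>.005)
for k in(h,a):
    v,u=np.nonzero(k);print(len(u))
    if len(u)<10: continue
    z=.018 if k is h else .012
    q=np.array([onz(c,x,y,z)[:2] for x,y in zip(u,v)],np.float32)*1000
    print(cv2.minAreaRect(q),cv2.boxPoints(cv2.minAreaRect(q)).round(1).tolist(),np.percentile(P[k][:,2],[10,50,90]).round(4))
```

```text
[ 0.41936548 -0.23237869  0.20448502] [-1.21912355e-02  9.99925232e-01  1.22838766e-04 -9.42830334e-04] [-0.14  0.23  0.66  2.07 -0.18  0.9   2.22]
2105
((397.12701416015625, -260.31048583984375), (88.63744354248047, 19.927005767822266), 0.31903108954429626) [[352.79998779296875, -250.60000610351562], [352.8999938964844, -270.5], [441.5, -270.0], [441.3999938964844, -250.10000610351562]] [0.0176 0.0187 0.0198]
3397
((446.6435546875, -260.6708068847656), (188.7496337890625, 22.585725784301758), 0.36894750595092773) [[352.20001220703125, -250.0], [352.29998779296875, -272.6000061035156], [541.0999755859375, -271.3999938964844], [540.9000244140625, -248.8000030517578]] [0.0104 0.018  0.0195]
```

View pics/w1.png

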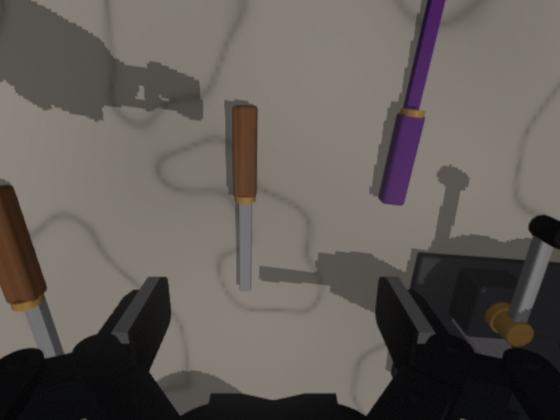

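The wrist view shows the bar's handle at (245,150) and its blade tip at (245,290). The purple bar and the lever knob are off to the right. Bar centre is (0.4466,-0.2605), yaw about 0, handle top 18 mm.

Call:
{"method": "servo_tool", "body": {
  "moves": [
    {"offset": [0.45,-0.7,3.6],"rot": [0,0,0.018],"claw": -1},
    {"offset": [0.45,-0.7,3.6],"rot": [0,0,0],"claw": -1},
    {"offset": [0.45,-0.7,3.6],"rot": [0,0,0],"claw": -1},
    {"offset": [0.45,-0.7,3.6],"rot": [0,0,0],"claw": -1},
    {"offset": [0,0,0],"rot": [0,0,0],"claw": -1},
    {"offset": [0,0,0],"rot": [0,0,0],"claw": -1},
    {"offset": [0,0,0],"rot": [0,0,0],"claw": -1}
  ]
}}

```text
time: 3.32
tool_pos: [0.4042, -0.2605, 0.0633]
orientation: [-0.004, 1.0, -0.0, 0.002]
ft_force: [-1.2, -0.7, 0.4]
opening: 0.999
```

Call:
{"method": "servo_tool", "body": {
  "moves": [
    {"offset": [0.1,0,2.5],"rot": [0,0,0],"claw": -1},
    {"offset": [0.1,0,2.5],"rot": [0,0,0],"claw": -1},
    {"offset": [0,0,0.8],"rot": [0,0,0],"claw": -1},
    {"offset": [0,0,0],"rot": [0,0,0],"claw": -1},
    {"offset": [0,0,0],"rot": [0,0,0],"claw": -1}
  ]
}}

```text
time: 3.73
tool_pos: [0.4016, -0.2609, 0.0048]
orientation: [-0.004, 1.0, -0.0, 0.001]
ft_force: [-0.5, 0.6, -0.6]
opening: 0.999
```

Call:
{"method": "servo_tool", "body": {
  "moves": [
    {"offset": [0,0,0.2],"rot": [0,0,0],"claw": 1},
    {"offset": [0,0,0],"rot": [0,0,0],"claw": 1},
    {"offset": [0,0,0],"rot": [0,0,0],"claw": 1},
    {"offset": [0,0,0],"rot": [0,0,0],"claw": 1},
    {"offset": [0,0,0],"rot": [0,0,0],"claw": 1},
    {"offset": [0,0,0],"rot": [0,0,0],"claw": 1},
    {"offset": [0,0,0],"rot": [0,0,0],"claw": 1},
    {"offset": [0,0,0],"rot": [0,0,0],"claw": 1}
  ],
  "newtons": 90
}}

```text
time: 4.4
tool_pos: [0.4003, -0.2607, 0.0016]
orientation: [-0.003, 1.0, 0.0, 0.0]
ft_force: [-1.6, 1.3, 8.7]
opening: 0.229
```

Call:
{"method": "servo_tool", "body": {
  "moves": [
    {"offset": [0,0,-2],"rot": [0,0,0],"claw": 1},
    {"offset": [0,0,-4],"rot": [0,0,0],"claw": 1},
    {"offset": [0,0,-4],"rot": [0,0,0],"claw": 1},
    {"offset": [0,0,-4],"rot": [0,0,0],"claw": 1},
    {"offset": [0,0,-1],"rot": [0,0,0],"claw": 1},
    {"offset": [0,0,0],"rot": [0,0,0],"claw": 1},
    {"offset": [0,0,0],"rot": [0,0,0],"claw": 1}
  ],
  "newtons": 120
}}

```text
time: 4.98
tool_pos: [0.4001, -0.26, 0.1507]
orientation: [-0.004, 1.0, 0.0, 0.0]
ft_force: [-1.0, 1.6, -1.7]
opening: 0.224
```

Run:
```python
from h import *
c=cam('scene');t=cam('top')
for c in (c,t):
    P=pts(c);k=(P[...,0]>.33)&(P[...,0]<.62)&(np.abs(P[...,1]+.26)<.03)&(P[...,2]>.05)&(P[...,2]<.2)
    Q=P[k&(P[...,0]>.45)];print(len(Q))
    for x in np.arange(.45,.56,.02):
        s=Q[(Q[:,0]>x)&(Q[:,0]<x+.02)]
        if len(s): print(x.round(2),len(s),np.median(s,0).round(4),s[:,2].max().round(4),s[:,0].max().round(4))
s=load('scene')['image'];cv2.imwrite('pics/s3.png',cv2.resize(s[140:300,170:390],None,fx=3.5,fy=3.5,interpolation=cv2.INTER_CUBIC)[...,::-1])
print(robot.get_obs()['tool_pos'])
```

```text
138
0.45 32 [ 0.4597 -0.2609  0.16  ] 0.169 0.4699
0.47 28 [ 0.4818 -0.2596  0.1591] 0.1638 0.489
0.49 27 [ 0.4993 -0.261   0.1581] 0.1626 0.5084
0.51 29 [ 0.519  -0.2599  0.1591] 0.1637 0.5299
0.53 22 [ 0.5365 -0.2604  0.1597] 0.163 0.5423
149
0.45 33 [ 0.4596 -0.259   0.1572] 0.1626 0.468
0.47 35 [ 0.479  -0.2597  0.1577] 0.1652 0.4879
0.49 35 [ 0.4992 -0.2603  0.1576] 0.1612 0.5087
0.51 30 [ 0.5191 -0.2602  0.158 ] 0.1606 0.5278
0.53 16 [ 0.535  -0.2595  0.1575] 0.1611 0.5396
[ 0.39898129 -0.25980105  0.1492941 ]
```

View pics/s3.png

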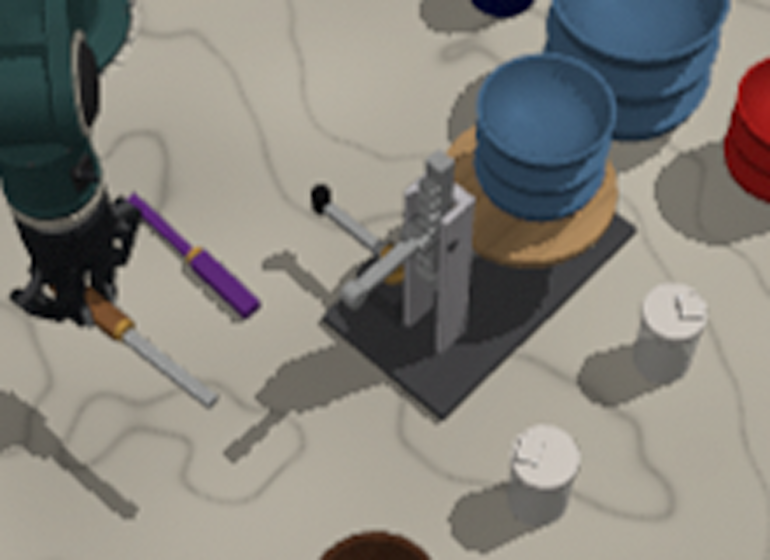

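The bar is held level (blade top about 9 mm above the TCP, tip 0.141 m ahead). The tail roll is at crop (352,292). Next I slide the blade under the tail.

Call:
{"method": "servo_tool", "body": {
  "moves": [
    {"offset": [-1.4,3.4,0],"rot": [0,0,0],"claw": 1},
    {"offset": [-1.4,3.4,0],"rot": [0,0,0],"claw": 1},
    {"offset": [-1.4,3.4,0],"rot": [0,0,0],"claw": 1},
    {"offset": [-1.4,3.4,0],"rot": [0,0,0],"claw": 1},
    {"offset": [0,0,0],"rot": [0,0,0],"claw": 1},
    {"offset": [0,0,0],"rot": [0,0,0],"claw": 1},
    {"offset": [0,0,0],"rot": [0,0,0],"claw": 1}
  ]
}}

```text
time: 5.67
tool_pos: [0.4539, -0.1246, 0.1495]
orientation: [-0.004, 1.0, -0.0, -0.002]
ft_force: [-1.2, -1.3, -1.6]
opening: 0.225
```

Run:
```python
from h import *
print(robot.get_obs()['tool_pos'])
a=cam('scene')['image'];b=cam('top')['image']
f=lambda i:cv2.resize(i,(400,400),interpolation=cv2.INTER_CUBIC)
cv2.imwrite('pics/s4.png',np.hstack([f(a[160:270,220:330]),f(b[160:270,255:365])])[...,::-1])
```

```text
[ 0.45391177 -0.12456919  0.14950437]
```

View pics/s4.png

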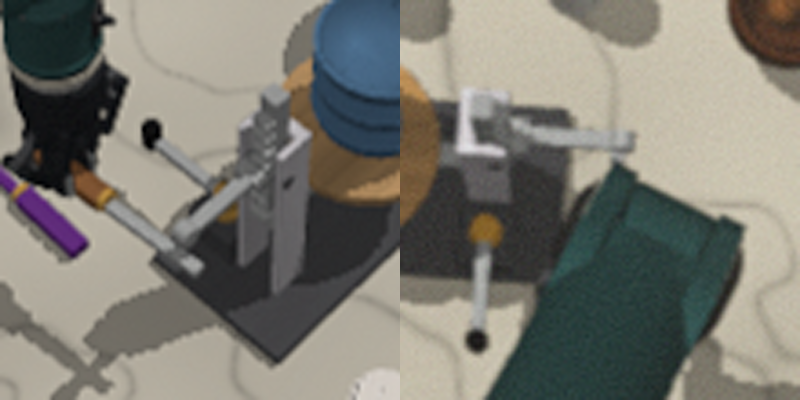

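The scene crop shows the blade crossing below the tail's end at about (185,255). Now I lift.

Call:
{"method": "servo_tool", "body": {
  "moves": [
    {"offset": [0,0,-0.7],"rot": [0,0,0],"claw": 1},
    {"offset": [0,0,-0.7],"rot": [0,0,0],"claw": 1},
    {"offset": [0,0,-0.7],"rot": [0,0,0],"claw": 1},
    {"offset": [0,0,-0.7],"rot": [0,0,0],"claw": 1},
    {"offset": [0,0,-0.7],"rot": [0,0,0],"claw": 1},
    {"offset": [0,0.2,-0.7],"rot": [0,0,0],"claw": 1},
    {"offset": [0,0.2,-0.7],"rot": [0,0,0],"claw": 1},
    {"offset": [0,0.2,-0.7],"rot": [0,0,0],"claw": 1},
    {"offset": [0,0.2,-0.7],"rot": [0,0,0],"claw": 1},
    {"offset": [0,0.2,-0.7],"rot": [0,0,0],"claw": 1},
    {"offset": [0,0.2,-0.7],"rot": [0,0,0],"claw": 1},
    {"offset": [0,0.2,-0.7],"rot": [0,0,0],"claw": 1}
  ]
}}

```text
time: 6.77
tool_pos: [0.4549, -0.1099, 0.2356]
orientation: [-0.004, 1.0, 0.0, -0.0]
ft_force: [-1.1, -0.7, -1.7]
opening: 0.224
```

```bash
cat >> h.py <<'E'
def tail(c):
    P=pts(c);k=(np.abs(P[...,0]-.58)<.02)&(P[...,1]<-.05)&(P[...,1]>-.14)&(P[...,2]>.17)&(P[...,2]<.33);return P[k]
def drop(c):
    # median height of platform disc ring & bowl rim region
    P=pts(c);r=np.hypot(P[...,0]-.594,P[...,1]-.102);hsv=cv2.cvtColor(c['image'],cv2.COLOR_RGB2HSV)
    k=(r<.083)&(hsv[...,0]>8)&(hsv[...,0]<25)&(hsv[...,1]>80)&(P[...,2]>.02)&(P[...,2]<.15)
    b=(r<.075)&(hsv[...,0]>95)&(hsv[...,0]<120)&(hsv[...,1]>60)&(P[...,2]>.1)
    return [round(float(np.median(P[k][:,2])),4),int(k.sum()),round(float(np.percentile(P[b][:,2],97)),4),P[b].mean(0).round(3).tolist()]
E
python3 - <<'E'
from h import *
c=cam('scene');print(robot.get_obs()['tool_pos'],drop(c))
q=tail(c)
for y in np.arange(-.14,-.05,.01):
    s=q[(q[:,1]>y)&(q[:,1]<y+.01)]
    if len(s): print(y.round(3),len(s),np.percentile(s[:,2],[10,50,90]).round(4))
E
```

```text
[ 0.45567215 -0.10975848  0.23673483] [0.1262, 577, 0.2473, [0.607, 0.103, 0.213]]
-0.12 52 [0.2398 0.2485 0.2635]
-0.11 30 [0.2412 0.2533 0.2638]
-0.1 13 [0.2458 0.2487 0.2522]
-0.09 13 [0.235  0.2429 0.2471]
-0.08 12 [0.2278 0.2371 0.2405]
-0.07 21 [0.1706 0.2285 0.2327]
-0.06 28 [0.1727 0.2104 0.2244]
```

The catch is lifted about 0.6 rad. I back the bar out and turn it to point along -y, for an end-on push on the knob.

Call:
{"method": "servo_tool", "body": {
  "moves": [
    {"offset": [0,0,2],"rot": [0,0,0],"claw": 1},
    {"offset": [0.5,-2,1.5],"rot": [0,0,0],"claw": 1},
    {"offset": [0.8,-3,0],"rot": [0,0,0],"claw": 1},
    {"offset": [0.7,-2,0],"rot": [0,0,0],"claw": 1},
    {"offset": [0,0,0],"rot": [0,0,0.1214],"claw": 1},
    {"offset": [0,0,0],"rot": [0,0,0.1214],"claw": 1},
    {"offset": [0,0,0],"rot": [0,0,0.1214],"claw": 1},
    {"offset": [0,0,0],"rot": [0,0,0.1214],"claw": 1},
    {"offset": [0,0,0],"rot": [0,0,0.1214],"claw": 1},
    {"offset": [0,0,0],"rot": [0,0,0.1214],"claw": 1},
    {"offset": [0,0,0],"rot": [0,0,0.1214],"claw": 1},
    {"offset": [0,0,0],"rot": [0,0,0.1214],"claw": 1}
  ]
}}

```text
time: 7.82
tool_pos: [0.4357, -0.1803, 0.2002]
orientation: [0.466, 0.885, 0.0, 0.0]
ft_force: [0.2, -0.2, -1.2]
opening: 0.222
```

Call:
{"method": "servo_tool", "body": {
  "moves": [
    {"offset": [0,0,0],"rot": [0,0,0.1214],"claw": 1},
    {"offset": [0,0,0],"rot": [0,0,0.1214],"claw": 1},
    {"offset": [0,0,0],"rot": [0,0,0.1214],"claw": 1},
    {"offset": [0,0,0],"rot": [0,0,0.1214],"claw": 1},
    {"offset": [0,0,0],"rot": [0,0,0.1214],"claw": 1},
    {"offset": [0,0,0],"rot": [0,0,0],"claw": 1},
    {"offset": [0,0,0],"rot": [0,0,0],"claw": 1}
  ]
}}

```text
time: 8.4
tool_pos: [0.4357, -0.1802, 0.2]
orientation: [0.706, 0.708, -0.0, 0.0]
ft_force: [0.1, 0.8, -1.6]
opening: 0.225
```

Run:
```python
from h import *
o=robot.get_obs();print(o['tool_pos'],o['orientation'],o['qpos'].round(2))
for n in('top','scene'):
    c=cam(n);print(drop(c))
    P=pts(c)
    q=tail(c)
    for y in np.arange(-.13,-.05,.01):
        s=q[(q[:,1]>y)&(q[:,1]<y+.01)]
        if len(s): print(y.round(3),len(s),np.percentile(s[:,2],[10,50,90]).round(4))
    k=(c['image'].max(-1)<70)&(np.abs(P[...,0]-.437)<.03)&(np.abs(P[...,1]+.014)<.03)&(P[...,2]>.085)&(P[...,2]<.105)
    v,u=np.nonzero(k);print('knob',len(u),P[k].mean(0).round(4) if len(u) else '', onz(c,u.mean(),v.mean(),.094).round(4))
    j=(np.hypot(P[...,0]-.37,P[...,1]-.27)<.1)&(P[...,2]>.1)&(P[...,2]<.14);print('jar',P[j].min(0).round(3),P[j].max(0).round(3))
```

```text
[ 0.43572949 -0.18020872  0.20002078] [ 7.05797618e-01  7.08413514e-01 -6.99721985e-05  1.01883956e-04] [-0.55  0.3   1.03  2.1  -0.33  0.91  0.68]
[0.1249, 936, 0.2459, [0.602, 0.107, 0.221]]
-0.12 27 [0.2528 0.2619 0.2656]
-0.11 27 [0.2482 0.2609 0.266 ]
-0.1 19 [0.2455 0.249  0.2532]
-0.09 21 [0.2401 0.2445 0.2491]
-0.08 22 [0.2322 0.2361 0.2391]
-0.07 28 [0.1739 0.2263 0.2326]
-0.06 32 [0.1771 0.2176 0.2234]
knob 19 [ 0.4379 -0.0134  0.0967] [ 0.4381 -0.0133  0.094 ]
jar [0.334 0.328 0.1  ] [0.404 0.37  0.126]
[0.1259, 574, 0.2474, [0.607, 0.103, 0.213]]
-0.12 24 [0.2547 0.2612 0.2673]
-0.11 22 [0.2543 0.2626 0.2658]
-0.1 10 [0.2453 0.2487 0.2518]
-0.09 14 [0.2387 0.2454 0.2472]
-0.08 12 [0.2316 0.2384 0.2402]
-0.07 21 [0.1726 0.2233 0.2323]
-0.06 31 [0.1744 0.2115 0.2255]
knob 23 [ 0.4408 -0.0161  0.0957] [ 0.44   -0.0153  0.094 ]
jar [0.335 0.328 0.101] [0.407 0.369 0.127]
```

Call:
{"method": "servo_tool", "body": {
  "moves": [
    {"offset": [4.1,0,0],"rot": [0,0,0],"claw": 1},
    {"offset": [4.1,0,0],"rot": [0,0,0],"claw": 1},
    {"offset": [4.1,0,0],"rot": [0,0,0],"claw": 1},
    {"offset": [4.1,0,0],"rot": [0,0,0],"claw": 1},
    {"offset": [4.1,0,0],"rot": [0,0,0],"claw": 1},
    {"offset": [4.1,0,0],"rot": [0,0,0],"claw": 1},
    {"offset": [4.1,0,0],"rot": [0,0,0],"claw": 1},
    {"offset": [4.1,0,0],"rot": [0,0,0],"claw": 1},
    {"offset": [1.8,0.3,0],"rot": [0,0,0],"claw": 1},
    {"offset": [0,0,0],"rot": [0,0,0],"claw": 1}
  ]
}}

```text
time: 9.33
tool_pos: [0.4388, 0.1706, 0.2]
orientation: [0.704, 0.711, 0.001, 0.0]
ft_force: [0.8, -0.7, -1.4]
opening: 0.223
```

Call:
{"method": "servo_tool", "body": {
  "moves": [
    {"offset": [0,0,3],"rot": [0,0,0],"claw": 1},
    {"offset": [0,0,3],"rot": [0,0,0],"claw": 1},
    {"offset": [0,0,3],"rot": [0,0,0],"claw": 1},
    {"offset": [0,0,2.7],"rot": [0,0,0],"claw": 1},
    {"offset": [0,0,0],"rot": [0,0,0],"claw": 1},
    {"offset": [0,0,0],"rot": [0,0,0],"claw": 1}
  ]
}}

```text
time: 9.83
tool_pos: [0.4383, 0.1639, 0.0826]
orientation: [0.708, 0.707, -0.001, 0.0]
ft_force: [0.6, -0.4, 0.0]
opening: 0.222
```

Run:
```python
from h import *
o=robot.get_obs();print(o['tool_pos'],o['orientation'])
for n in('top','scene'):
    c=cam(n);P=pts(c);k=(np.abs(P[...,0]-.438)<.03)&(P[...,1]>-.005)&(P[...,1]<.09)&(P[...,2]>.07)&(P[...,2]<.12)
    Q=P[k];print(len(Q))
    for y in np.arange(0,.09,.015):
        s=Q[(Q[:,1]>y)&(Q[:,1]<y+.015)]
        if len(s):print(y.round(3),len(s),np.median(s,0).round(4),s[:,1].min().round(4))
a=load('scene')['image'];b=load('top')['image']
f=lambda i:cv2.resize(i,(400,400),interpolation=cv2.INTER_CUBIC)
cv2.imwrite('pics/s5.png',np.hstack([f(a[140:260,210:330]),f(b[160:280,210:330])])[...,::-1])
```

```text
[0.43833185 0.16392383 0.08260954] [ 7.07537849e-01  7.06674037e-01 -1.41190989e-03  6.13920134e-05]
92
0.015 12 [0.4371 0.0245 0.0919] 0.0214
0.03 20 [0.4371 0.0366 0.0905] 0.0304
0.045 20 [0.4369 0.0512 0.091 ] 0.045
0.06 20 [0.4353 0.0667 0.092 ] 0.0601
0.075 20 [0.4364 0.082  0.0919] 0.0754
81
0.015 9 [0.4375 0.0274 0.0919] 0.0231
0.03 18 [0.4393 0.0394 0.0901] 0.0308
0.045 15 [0.4402 0.0535 0.0913] 0.0462
0.06 17 [0.4407 0.0674 0.0921] 0.0601
0.075 19 [0.44   0.0844 0.0916] 0.0754
```

View pics/s5.png

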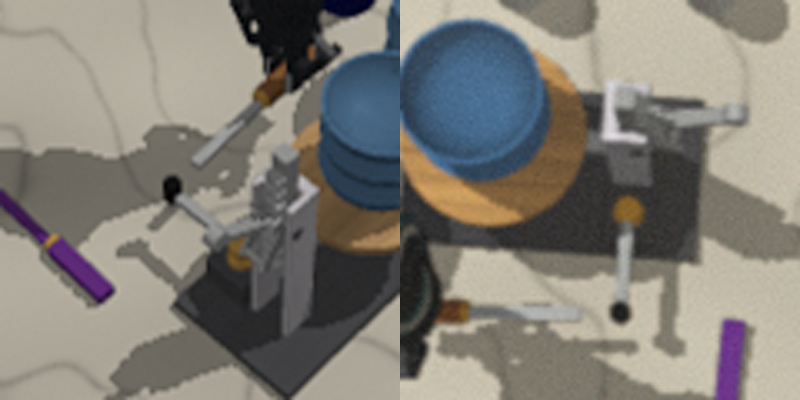

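The tip at crop (575,313) is lined up with the knob at (620,313), with a gap of about 26 mm. I'm opening in small steps.

Call:
{"method": "servo_tool", "body": {
  "moves": [
    {"offset": [-0.8,0,0],"rot": [0,0,0],"claw": 1},
    {"offset": [-0.8,0,0],"rot": [0,0,0],"claw": 1},
    {"offset": [-0.8,0,0],"rot": [0,0,0],"claw": 1},
    {"offset": [-0.4,0,0],"rot": [0,0,0],"claw": 1},
    {"offset": [-0.4,0,0],"rot": [0,0,0],"claw": 1},
    {"offset": [-0.3,0,0],"rot": [0,0,0],"claw": 1},
    {"offset": [0,0,0],"rot": [0,0,0],"claw": 1},
    {"offset": [0,0,0],"rot": [0,0,0],"claw": 1},
    {"offset": [0,0,0],"rot": [0,0,0],"claw": 1},
    {"offset": [0,0,0],"rot": [0,0,0],"claw": 1}
  ]
}}

```text
time: 10.77
tool_pos: [0.4386, 0.1308, 0.0829]
orientation: [0.707, 0.707, -0.0, 0.0]
ft_force: [-0.5, -0.2, -0.8]
opening: 0.224
```

```bash
cat > st.py <<'E'
from h import *
o=robot.get_obs();print(o['time'],o['tool_pos'].round(4),o['ft_force'].round(1))
c=cam('top');print('drop',drop(c))
P=pts(c)
k=(c['image'].max(-1)<75)&(P[...,0]>.425)&(P[...,0]<.53)&(P[...,1]<.005)&(P[...,1]>-.12)&(P[...,2]>.085)&(P[...,2]<.105)
v,u=np.nonzero(k)
if len(u): p=onz(c,u.mean(),v.mean(),.094);print('knob',len(u),p.round(4),'theta',round(float(np.arctan2(-.0195-p[1],.533-p[0])+.06),3))
E
python3 st.py
```

```text
10.7667 [0.4386 0.1308 0.0829] [-0.5 -0.2 -0.8]
drop [0.1249, 933, 0.2464, [0.602, 0.107, 0.221]]
knob 22 [ 0.4382 -0.0228  0.094 ] theta 0.095
```

Call:
{"method": "servo_tool", "body": {
  "moves": [
    {"offset": [-0.3,0,0],"rot": [0,0,0],"claw": 1},
    {"offset": [-0.3,0,0],"rot": [0,0,0],"claw": 1},
    {"offset": [0,0,0],"rot": [0,0,0],"claw": 1},
    {"offset": [0,0,0],"rot": [0,0,0],"claw": 1},
    {"offset": [0,0,0],"rot": [0,0,0],"claw": 1},
    {"offset": [0,0,0],"rot": [0,0,0],"claw": 1}
  ]
}}

```text
time: 11.32
tool_pos: [0.4385, 0.1245, 0.0829]
orientation: [0.707, 0.707, -0.0, 0.0]
ft_force: [-0.0, 1.1, -1.5]
opening: 0.224
```

```bash
python3 st.py
```

```text
11.3167 [0.4385 0.1245 0.0829] [-0.   1.1 -1.5]
drop [0.1249, 937, 0.2461, [0.602, 0.107, 0.221]]
knob 22 [ 0.4383 -0.0281  0.094 ] theta 0.151
```

Call:
{"method": "servo_tool", "body": {
  "moves": [
    {"offset": [-0.3,0,0],"rot": [0,0,0],"claw": 1},
    {"offset": [-0.3,0,0],"rot": [0,0,0],"claw": 1},
    {"offset": [0,0,0],"rot": [0,0,0],"claw": 1},
    {"offset": [0,0,0],"rot": [0,0,0],"claw": 1},
    {"offset": [0,0,0],"rot": [0,0,0],"claw": 1},
    {"offset": [0,0,0],"rot": [0,0,0],"claw": 1}
  ]
}}

```text
time: 11.87
tool_pos: [0.4385, 0.1185, 0.0829]
orientation: [0.707, 0.707, -0.0, 0.0]
ft_force: [-0.5, -0.5, -2.2]
opening: 0.222
```

```bash
python3 st.py
```

```text
11.8667 [0.4385 0.1185 0.0829] [-0.5 -0.5 -2.2]
drop [0.1249, 928, 0.2461, [0.602, 0.107, 0.221]]
knob 22 [ 0.439  -0.0343  0.094 ] theta 0.217
```

Call:
{"method": "servo_tool", "body": {
  "moves": [
    {"offset": [-0.3,0.05,0],"rot": [0,0,0],"claw": 1},
    {"offset": [-0.3,0.05,0],"rot": [0,0,0],"claw": 1},
    {"offset": [0,0,0],"rot": [0,0,0],"claw": 1},
    {"offset": [0,0,0],"rot": [0,0,0],"claw": 1},
    {"offset": [0,0,0],"rot": [0,0,0],"claw": 1},
    {"offset": [0,0,0],"rot": [0,0,0],"claw": 1}
  ]
}}

```text
time: 12.42
tool_pos: [0.4396, 0.1125, 0.083]
orientation: [0.707, 0.707, 0.0, 0.0]
ft_force: [0.8, -0.3, -1.8]
opening: 0.224
```

```bash
python3 st.py
```

```text
12.4167 [0.4396 0.1125 0.083 ] [ 0.8 -0.3 -1.8]
drop [0.1251, 913, 0.246, [0.602, 0.107, 0.221]]
knob 22 [ 0.4403 -0.0403  0.094 ] theta 0.281
```

Call:
{"method": "servo_tool", "body": {
  "moves": [
    {"offset": [-0.3,0.1,0],"rot": [0,0,0],"claw": 1},
    {"offset": [-0.2,0.05,0],"rot": [0,0,0],"claw": 1},
    {"offset": [0,0,0],"rot": [0,0,0],"claw": 1},
    {"offset": [0,0,0],"rot": [0,0,0],"claw": 1},
    {"offset": [0,0,0],"rot": [0,0,0],"claw": 1},
    {"offset": [0,0,0],"rot": [0,0,0],"claw": 1}
  ]
}}

```text
time: 12.97
tool_pos: [0.4411, 0.1075, 0.083]
orientation: [0.707, 0.707, 0.0, 0.0]
ft_force: [-0.4, 0.2, -1.9]
opening: 0.225
```

```bash
python3 st.py
```

```text
12.9667 [0.4411 0.1075 0.083 ] [-0.4  0.2 -1.9]
drop [0.1249, 905, 0.2459, [0.602, 0.107, 0.221]]
knob 24 [ 0.4414 -0.0442  0.094 ] theta 0.323
```

Call:
{"method": "servo_tool", "body": {
  "moves": [
    {"offset": [-0.3,0.1,0],"rot": [0,0,0],"claw": 1},
    {"offset": [-0.2,0.1,0],"rot": [0,0,0],"claw": 1},
    {"offset": [0,0,0],"rot": [0,0,0],"claw": 1},
    {"offset": [0,0,0],"rot": [0,0,0],"claw": 1},
    {"offset": [0,0,0],"rot": [0,0,0],"claw": 1},
    {"offset": [0,0,0],"rot": [0,0,0],"claw": 1}
  ]
}}

```text
time: 13.52
tool_pos: [0.4432, 0.1025, 0.083]
orientation: [0.707, 0.707, 0.0, 0.0]
ft_force: [0.4, -0.1, -1.6]
opening: 0.225
```

```bash
python3 st.py
```

```text
13.5167 [0.4432 0.1025 0.083 ] [ 0.4 -0.1 -1.6]
drop [0.1249, 881, 0.2462, [0.602, 0.107, 0.221]]
knob 24 [ 0.4433 -0.0498  0.094 ] theta 0.386
```

Call:
{"method": "servo_tool", "body": {
  "moves": [
    {"offset": [0,0,0],"rot": [0,0,0],"claw": 1},
    {"offset": [0,0,0],"rot": [0,0,0],"claw": 1},
    {"offset": [0,0,0],"rot": [0,0,0],"claw": 1},
    {"offset": [0,0,0],"rot": [0,0,0],"claw": 1}
  ]
}}

```text
time: 13.9
tool_pos: [0.443, 0.1026, 0.083]
orientation: [0.707, 0.707, -0.0, 0.0]
ft_force: [0.9, 0.4, -2.0]
opening: 0.224
```

```bash
python3 st.py
```

```text
13.9 [0.443  0.1026 0.083 ] [ 0.9  0.4 -2. ]
drop [0.1249, 882, 0.2462, [0.602, 0.107, 0.221]]
knob 24 [ 0.4433 -0.0498  0.094 ] theta 0.386
```

Call:
{"method": "servo_tool", "body": {
  "moves": [
    {"offset": [-0.3,0.15,0],"rot": [0,0,0],"claw": 1},
    {"offset": [-0.2,0.1,0],"rot": [0,0,0],"claw": 1},
    {"offset": [0,0,0],"rot": [0,0,0],"claw": 1},
    {"offset": [0,0,0],"rot": [0,0,0],"claw": 1},
    {"offset": [0,0,0],"rot": [0,0,0],"claw": 1},
    {"offset": [0,0,0],"rot": [0,0,0],"claw": 1}
  ]
}}

```text
time: 14.45
tool_pos: [0.4457, 0.0974, 0.083]
orientation: [0.707, 0.707, 0.0, 0.0]
ft_force: [-0.4, 0.3, -1.3]
opening: 0.224
```

```bash
python3 st.py
```

```text
14.45 [0.4457 0.0974 0.083 ] [-0.4  0.3 -1.3]
drop [0.1249, 844, 0.246, [0.602, 0.107, 0.221]]
knob 20 [ 0.4454 -0.0546  0.094 ] theta 0.441
```

Call:
{"method": "servo_tool", "body": {
  "moves": [
    {"offset": [-0.2,0.1,0],"rot": [0,0,0],"claw": 1},
    {"offset": [-0.2,0.1,0],"rot": [0,0,0],"claw": 1},
    {"offset": [0,0,0],"rot": [0,0,0],"claw": 1},
    {"offset": [0,0,0],"rot": [0,0,0],"claw": 1},
    {"offset": [0,0,0],"rot": [0,0,0],"claw": 1},
    {"offset": [0,0,0],"rot": [0,0,0],"claw": 1}
  ]
}}

```text
time: 15.0
tool_pos: [0.4477, 0.0934, 0.083]
orientation: [0.707, 0.707, 0.0, 0.0]
ft_force: [1.3, 0.4, -1.0]
opening: 0.227
```

```bash
python3 st.py
```

```text
15.0 [0.4477 0.0934 0.083 ] [ 1.3  0.4 -1. ]
drop [0.125, 798, 0.2463, [0.602, 0.107, 0.221]]
knob 23 [ 0.4466 -0.0584  0.094 ] theta 0.483
```

Call:
{"method": "servo_tool", "body": {
  "moves": [
    {"offset": [-0.2,0.1,0],"rot": [0,0,0],"claw": 1},
    {"offset": [-0.2,0.1,0],"rot": [0,0,0],"claw": 1},
    {"offset": [0,0,0],"rot": [0,0,0],"claw": 1},
    {"offset": [0,0,0],"rot": [0,0,0],"claw": 1},
    {"offset": [0,0,0],"rot": [0,0,0],"claw": 1},
    {"offset": [0,0,0],"rot": [0,0,0],"claw": 1}
  ]
}}

```text
time: 15.55
tool_pos: [0.4497, 0.0894, 0.083]
orientation: [0.707, 0.707, 0.0, 0.0]
ft_force: [0.2, -0.4, -2.1]
opening: 0.223
```

```bash
python3 st.py
```

```text
15.55 [0.4497 0.0894 0.083 ] [ 0.2 -0.4 -2.1]
drop [0.1185, 733, 0.2397, [0.602, 0.107, 0.214]]
knob 22 [ 0.4487 -0.0617  0.094 ] theta 0.525
```

Call:
{"method": "servo_tool", "body": {
  "moves": [
    {"offset": [-0.2,0.1,0],"rot": [0,0,0],"claw": 1},
    {"offset": [-0.2,0.1,0],"rot": [0,0,0],"claw": 1},
    {"offset": [0,0,0],"rot": [0,0,0],"claw": 1},
    {"offset": [0,0,0],"rot": [0,0,0],"claw": 1},
    {"offset": [0,0,0],"rot": [0,0,0],"claw": 1},
    {"offset": [0,0,0],"rot": [0,0,0],"claw": 1}
  ]
}}

```text
time: 16.1
tool_pos: [0.4517, 0.0854, 0.083]
orientation: [0.707, 0.707, 0.0, 0.0]
ft_force: [0.9, -0.2, -2.2]
opening: 0.223
```

```bash
python3 st.py
```

```text
16.1 [0.4517 0.0854 0.083 ] [ 0.9 -0.2 -2.2]
drop [0.1083, 654, 0.2294, [0.602, 0.107, 0.204]]
knob 21 [ 0.4508 -0.066   0.094 ] theta 0.574
```

It is sinking at about 20 mm/s. I back off, hop the bar over the knob to the -y side while it sinks, and keep checking.

Call:
{"method": "servo_tool", "body": {
  "moves": [
    {"offset": [0.8,0,0],"rot": [0,0,0],"claw": 1},
    {"offset": [0.8,0,0],"rot": [0,0,0],"claw": 1},
    {"offset": [0,0,-3],"rot": [0,0,0],"claw": 1},
    {"offset": [0,0,-3],"rot": [0,0,0],"claw": 1},
    {"offset": [0,0,-3],"rot": [0,0,0],"claw": 1}
  ]
}}

```text
time: 16.57
tool_pos: [0.451, 0.1021, 0.1736]
orientation: [0.707, 0.707, -0.001, 0.0]
ft_force: [0.3, 0.1, -0.5]
opening: 0.222
```

```bash
python3 st.py
```

```text
16.5667 [0.451  0.1021 0.1736] [ 0.3  0.1 -0.5]
drop [0.0993, 646, 0.2203, [0.603, 0.107, 0.196]]
knob 20 [ 0.4515 -0.0665  0.094 ] theta 0.583
```

Call:
{"method": "servo_tool", "body": {
  "moves": [
    {"offset": [-3.8,-0.1,0],"rot": [0,0,0],"claw": 1},
    {"offset": [-3.8,-0.1,0],"rot": [0,0,0],"claw": 1},
    {"offset": [-3.8,-0.1,0],"rot": [0,0,0],"claw": 1},
    {"offset": [-3.8,0,0],"rot": [0,0,0],"claw": 1},
    {"offset": [-3.8,0,0],"rot": [0,0,0],"claw": 1},
    {"offset": [-3.8,0,0],"rot": [0,0,0],"claw": 1},
    {"offset": [-3.7,0,0],"rot": [0,0,0],"claw": 1},
    {"offset": [0,0,0],"rot": [0,0,0],"claw": 1}
  ]
}}

```text
time: 17.28
tool_pos: [0.4481, -0.1711, 0.1739]
orientation: [0.711, 0.703, -0.001, 0.003]
ft_force: [-0.8, -1.0, -0.5]
opening: 0.22
```

```bash
python3 st.py
```

```text
17.2833 [ 0.4481 -0.1711  0.1739] [-0.8 -1.  -0.5]
drop [0.0845, 875, 0.2061, [0.602, 0.107, 0.181]]
knob 21 [ 0.4511 -0.0665  0.094 ] theta 0.581
```

Sinking at about 20 mm/s. I lower the bar on the -y side of the knob and wait.

Call:
{"method": "servo_tool", "body": {
  "moves": [
    {"offset": [0,0.2,3],"rot": [0,0,0],"claw": 1},
    {"offset": [0,0,3],"rot": [0,0,0],"claw": 1},
    {"offset": [0,0,3],"rot": [0,0,0],"claw": 1},
    {"offset": [0,0,0],"rot": [0,0,0],"claw": 1},
    {"offset": [0,0,0],"rot": [0,0,0],"claw": 1},
    {"offset": [0,0,0],"rot": [0,0,0],"claw": 1},
    {"offset": [0,0,0],"rot": [0,0,0],"claw": 1},
    {"offset": [0,0,0],"rot": [0,0,0],"claw": 1},
    {"offset": [0,0,0],"rot": [0,0,0],"claw": 1},
    {"offset": [0,0,0],"rot": [0,0,0],"claw": 1},
    {"offset": [0,0,0],"rot": [0,0,0],"claw": 1},
    {"offset": [0,0,0],"rot": [0,0,0],"claw": 1}
  ]
}}

```text
time: 18.33
tool_pos: [0.4506, -0.1633, 0.0832]
orientation: [0.707, 0.707, 0.0, 0.0]
ft_force: [-0.3, -0.5, -1.4]
opening: 0.227
```

Call:
{"method": "servo_tool", "body": {
  "moves": [
    {"offset": [0,0,0],"rot": [0,0,0],"claw": 1},
    {"offset": [0,0,0],"rot": [0,0,0],"claw": 1},
    {"offset": [0,0,0],"rot": [0,0,0],"claw": 1},
    {"offset": [0,0,0],"rot": [0,0,0],"claw": 1},
    {"offset": [0,0,0],"rot": [0,0,0],"claw": 1},
    {"offset": [0,0,0],"rot": [0,0,0],"claw": 1},
    {"offset": [0,0,0],"rot": [0,0,0],"claw": 1},
    {"offset": [0,0,0],"rot": [0,0,0],"claw": 1},
    {"offset": [0,0,0],"rot": [0,0,0],"claw": 1},
    {"offset": [0,0,0],"rot": [0,0,0],"claw": 1},
    {"offset": [0,0,0],"rot": [0,0,0],"claw": 1},
    {"offset": [0,0,0],"rot": [0,0,0],"claw": 1}
  ]
}}

```text
time: 19.33
tool_pos: [0.4505, -0.1634, 0.083]
orientation: [0.707, 0.707, 0.0, 0.0]
ft_force: [-0.3, 0.4, -0.7]
opening: 0.223
```

```bash
python3 st.py
```

```text
19.3333 [ 0.4505 -0.1634  0.083 ] [-0.3  0.4 -0.7]
drop [0.0451, 823, 0.1664, [0.604, 0.108, 0.143]]
knob 2 [ 0.4574 -0.0634  0.094 ] theta 0.587
```

Call:
{"method": "servo_tool", "body": {
  "moves": [
    {"offset": [0,0,0],"rot": [0,0,0],"claw": 1},
    {"offset": [0,0,0],"rot": [0,0,0],"claw": 1},
    {"offset": [0,0,0],"rot": [0,0,0],"claw": 1},
    {"offset": [0,0,0],"rot": [0,0,0],"claw": 1},
    {"offset": [0,0,0],"rot": [0,0,0],"claw": 1},
    {"offset": [0,0,0],"rot": [0,0,0],"claw": 1},
    {"offset": [0,0,0],"rot": [0,0,0],"claw": 1},
    {"offset": [0,0,0],"rot": [0,0,0],"claw": 1}
  ]
}}

```text
time: 20.05
tool_pos: [0.4505, -0.1634, 0.083]
orientation: [0.707, 0.707, 0.0, 0.0]
ft_force: [-0.4, 1.0, -1.7]
opening: 0.222
```

```bash
python3 st.py
python3 - <<'E'
from h import *
a=cam('scene')['image'];b=load('top')['image']
f=lambda i:cv2.resize(i,(400,400),interpolation=cv2.INTER_CUBIC)
cv2.imwrite('pics/s6.png',np.hstack([f(a[140:260,210:330]),f(b[160:280,220:340])])[...,::-1])
E
```

```text
20.05 [ 0.4505 -0.1634  0.083 ] [-0.4  1.  -1.7]
drop [0.0451, 819, 0.1668, [0.604, 0.108, 0.144]]
knob 2 [ 0.4574 -0.0634  0.094 ] theta 0.587
```

View pics/s6.png

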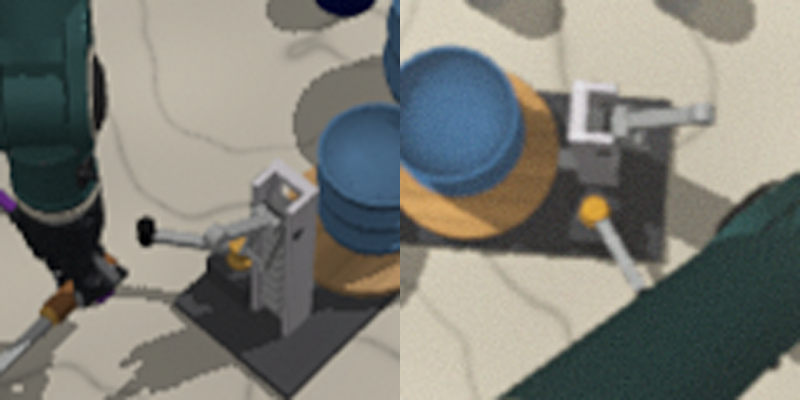

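The platform is at the bottom (disc top 45 mm, unchanged for 0.7 s). The lever at crop (625,255) is open about 0.58 rad. Next I push it closed with the handle's butt end.

Call:
{"method": "servo_tool", "body": {
  "moves": [
    {"offset": [1,0,0],"rot": [0,0,0],"claw": 1},
    {"offset": [1,0,0],"rot": [0,0,0],"claw": 1},
    {"offset": [1,0,0],"rot": [0,0,0],"claw": 1},
    {"offset": [1,-0.2,0],"rot": [0,0,0],"claw": 1},
    {"offset": [1,-0.3,0],"rot": [0,0,0],"claw": 1},
    {"offset": [1,-0.3,0],"rot": [0,0,0],"claw": 1},
    {"offset": [1,-0.3,0],"rot": [0,0,0],"claw": 1},
    {"offset": [1,-0.1,0],"rot": [0,0,0],"claw": 1},
    {"offset": [0,0,0],"rot": [0,0,0],"claw": 1},
    {"offset": [0,0,0],"rot": [0,0,0],"claw": 1}
  ]
}}

```text
time: 20.98
tool_pos: [0.4385, -0.0823, 0.083]
orientation: [0.707, 0.708, 0.0, -0.0]
ft_force: [0.4, -0.0, -1.7]
opening: 0.225
```

```bash
cat > kn.py <<'E'
from h import *
for n in('scene','top'):
    c=cam(n);P=pts(c)
    k=(c['image'].max(-1)<75)&(P[...,0]>.42)&(P[...,0]<.47)&(P[...,1]<.01)&(P[...,1]>-.08)&(P[...,2]>.085)&(P[...,2]<.1)
    v,u=np.nonzero(k)
    if len(u): p=onz(c,u.mean(),v.mean(),.094);print(n,'knob',len(u),p.round(4),'theta',round(float(np.arctan2(-.0195-p[1],.533-p[0])+.06),3))
o=robot.get_obs();print(o['time'],o['tool_pos'].round(4),o['ft_force'].round(1))
E
python3 kn.py
```

```text
scene knob 20 [ 0.4397 -0.0278  0.094 ] theta 0.149
21.0833 [ 0.439  -0.083   0.0831] [ 0.5  0.6 -1. ]
```

Call:
{"method": "servo_tool", "body": {
  "moves": [
    {"offset": [0.5,0,0],"rot": [0,0,0],"claw": 1},
    {"offset": [0.4,0,0],"rot": [0,0,0],"claw": 1},
    {"offset": [0.2,0,0],"rot": [0,0,0],"claw": 1},
    {"offset": [0.2,0,0],"rot": [0,0,0],"claw": 1},
    {"offset": [0,0,0],"rot": [0,0,0],"claw": 1}
  ]
}}

```text
time: 21.5
tool_pos: [0.4383, -0.0706, 0.0829]
orientation: [0.707, 0.707, -0.0, 0.0]
ft_force: [-2.0, -3.9, -0.5]
opening: 0.223
```

```bash
python3 kn.py
```

```text
scene knob 21 [ 0.4398 -0.0361  0.094 ] theta 0.237
21.6 [ 0.4383 -0.0706  0.0829] [-1.8 -4.2  0.7]
```

Call:
{"method": "servo_tool", "body": {
  "moves": [
    {"offset": [0.2,0,0],"rot": [0,0,0],"claw": 1},
    {"offset": [0.2,0,0],"rot": [0,0,0],"claw": 1},
    {"offset": [0,0,0],"rot": [0,0,0],"claw": 1},
    {"offset": [0,0,0],"rot": [0,0,0],"claw": 1}
  ]
}}

```text
time: 21.93
tool_pos: [0.4383, -0.0704, 0.0832]
orientation: [0.708, 0.706, -0.001, 0.002]
ft_force: [-3.3, -13.8, 1.0]
opening: 0.224
```

Run:
```python
from h import *
a=cam('scene')['image']
cv2.imwrite('pics/s7.png',cv2.resize(a[150:250,210:330],None,fx=5,fy=5,interpolation=cv2.INTER_CUBIC)[...,::-1])
```

```text
(no output)
```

View pics/s7.png

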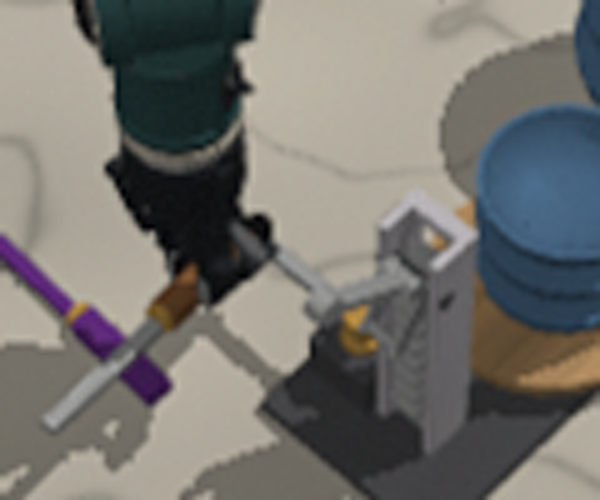

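The arm stalled at 14 N with the lever at (290,265) back in its starting direction, so it's against the stop. I retract and verify.

Call:
{"method": "servo_tool", "body": {
  "moves": [
    {"offset": [-0.6,0,0],"rot": [0,0,0],"claw": 1},
    {"offset": [-2,0,0],"rot": [0,0,0],"claw": 1},
    {"offset": [-3,-0.5,0],"rot": [0,0,0],"claw": 1},
    {"offset": [-3.5,-1,0],"rot": [0,0,0],"claw": 1},
    {"offset": [-3.5,-1.2,0],"rot": [0,0,0],"claw": 1},
    {"offset": [-3.3,-1.1,0],"rot": [0,0,0],"claw": 1},
    {"offset": [0,0,0],"rot": [0,0,0],"claw": 1},
    {"offset": [0,0,0],"rot": [0,0,0],"claw": 1}
  ]
}}

```text
time: 22.65
tool_pos: [0.4003, -0.2268, 0.0831]
orientation: [0.709, 0.705, 0.001, 0.0]
ft_force: [-0.1, 0.2, -2.8]
opening: 0.221
```

```bash
python3 kn.py; python3 st.py
```

```text
scene knob 18 [ 0.4403 -0.016   0.094 ] theta 0.022
top knob 20 [ 0.4377 -0.0134  0.094 ] theta -0.004
22.75 [ 0.4011 -0.2242  0.0828] [-0.4  0.4 -1.8]
22.75 [ 0.4011 -0.2242  0.0828] [-0.4  0.4 -1.8]
drop [0.0451, 826, 0.1666, [0.604, 0.108, 0.144]]
knob 22 [ 0.4381 -0.0139  0.094 ] theta 0.001
```

Closed: the knob is back at its initial reading. Now I lay the bar down.

Call:
{"method": "servo_tool", "body": {
  "moves": [
    {"offset": [-0.3,0,3],"rot": [0,0,0],"claw": 1},
    {"offset": [0,0,3],"rot": [0,0,0],"claw": 1},
    {"offset": [0,0,1.2],"rot": [0,0,0],"claw": 1},
    {"offset": [0,0,0.4],"rot": [0,0,0],"claw": 1},
    {"offset": [0,0,0.3],"rot": [0,0,0],"claw": 1},
    {"offset": [0,0,0],"rot": [0,0,0],"claw": 1},
    {"offset": [0,0,0],"rot": [0,0,0],"claw": 1}
  ]
}}

```text
time: 23.38
tool_pos: [0.4013, -0.2282, 0.0046]
orientation: [0.707, 0.707, 0.0, 0.001]
ft_force: [-1.5, -0.4, -1.4]
opening: 0.226
```

Call:
{"method": "servo_tool", "body": {
  "moves": [
    {"offset": [0,0,0.2],"rot": [0,0,0],"claw": 1},
    {"offset": [0,0,0],"rot": [0,0,0],"claw": 1},
    {"offset": [0,0,0],"rot": [0,0,0],"claw": 0},
    {"offset": [0,0,0],"rot": [0,0,0],"claw": -0.5},
    {"offset": [0,0,0],"rot": [0,0,0],"claw": -0.5},
    {"offset": [0,0,0],"rot": [0,0,0],"claw": -0.5},
    {"offset": [0,0,0],"rot": [0,0,0],"claw": -0.5},
    {"offset": [0,0,-2],"rot": [0,0,0],"claw": -0.5},
    {"offset": [0,0,-4],"rot": [0,0,0],"claw": -0.5},
    {"offset": [0,0,-4],"rot": [0,0,0],"claw": -0.5},
    {"offset": [0,0,-4],"rot": [0,0,0],"claw": -0.5},
    {"offset": [0,0,-4],"rot": [0,0,0],"claw": -0.5}
  ]
}}

```text
time: 24.38
tool_pos: [0.3996, -0.2286, 0.1834]
orientation: [0.708, 0.707, -0.001, -0.001]
ft_force: [1.3, 0.9, -0.2]
opening: 0.75
```

Call:
{"method": "servo_tool", "body": {
  "moves": [
    {"offset": [0,0,-4],"rot": [0,0,0],"claw": -0.5},
    {"offset": [0,0,-4],"rot": [0,0,0],"claw": -0.5},
    {"offset": [0,0,0],"rot": [0,0,0],"claw": -0.5},
    {"offset": [0,0,0],"rot": [0,0,0],"claw": -0.5},
    {"offset": [0,0,0],"rot": [0,0,0],"claw": -0.5}
  ]
}}

```text
time: 24.8
tool_pos: [0.4002, -0.2277, 0.2616]
orientation: [0.707, 0.707, 0.001, -0.0]
ft_force: [0.4, 0.8, -0.4]
opening: 0.753
```

```bash
python3 kn.py; python3 st.py
python3 - <<'E'
from h import *
c=cam('scene','s8.png');P=pts(c)
hsv=cv2.cvtColor(c['image'],cv2.COLOR_RGB2HSV)
k=(np.abs(P[...,0]-.40)<.03)&(P[...,1]<-.16)&(P[...,1]>-.39)&(P[...,2]>.006)&(P[...,2]<.06)
print(k.sum(),P[k].min(0).round(3),P[k].max(0).round(3))
q=tail(c);print('tail top',np.percentile(q[q[:,1]<-.1][:,2],90).round(3))
E
```

```text
scene knob 23 [ 0.4407 -0.0161  0.094 ] theta 0.023
top knob 20 [ 0.4377 -0.0134  0.094 ] theta -0.004
24.9 [ 0.3996 -0.2279  0.2608] [-0.8  0.1 -0.1]
24.9 [ 0.3996 -0.2279  0.2608] [-0.8  0.1 -0.1]
drop [0.0453, 822, 0.1665, [0.604, 0.108, 0.143]]
knob 20 [ 0.4377 -0.0134  0.094 ] theta -0.004
357 [ 0.371 -0.389  0.006] [ 0.43  -0.166  0.026]
tail top 0.267
```

View pics/s8.png

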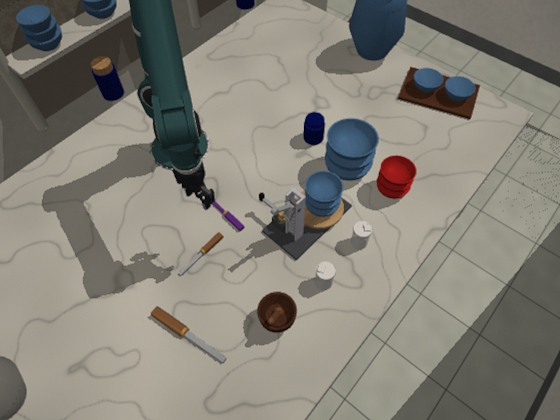

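The bar lies flat at (200,253), the platform is down with the bowls on it at (323,195), the lever is closed, and the bystanders are unmoved. I'm handing in.

```bash
python3 -c "
from workcell import robot
print(robot.job_done())"
```

```text
the job is handed in; nothing more can be done
None
```

The stack of bowls is down: the platform sits at its bottom stop with the bowls still standing on it. I handed the job in after about 25 s of the 72 s allowed.

- **Catch:** I lifted the tail with the bar's blade to about 0.6 rad, and it stayed there (roll top at 0.267 m in the last check).
- **Sinking:** I pushed the lever open with the blade tip in small steps to about 0.58 rad. The readings showed the platform going down at about 20 mm/s, and its top settled at 45 mm.
- **Valve:** I pushed the lever closed with the end of the handle until it stalled against the stop at about 14 N. The knob is back at its starting position. The last readings were -0.004 rad from the top camera and 0.023 rad from the scene camera; the scene camera's is its usual 2 mm offset, also seen at the start.
- **Bar:** It lies flat on the ledge at about x 0.40 m, y -0.17 to -0.37 m, well off the lift.
- **Other things:** The jar, mortar and shakers look unmoved in the final picture; I did not measure them again.

One knob reading during closing looked wrong (0.237 rad), probably because the dark fingers got into the colour mask. It disappeared once the arm was out of the way.

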